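# Load the strip jig, click its clamp home and bolt it

## Robot

A 6-joint arm with a two-finger parallel gripper is mounted at the origin on the work surface. World frame = base frame: x ahead of the robot, y to its left, z up, the work surface at z = 0. Lengths are in m, angles in degrees, forces in N, time in s.
With the tool pointing down it reaches from about 0.275 to 0.75 m from the base axis. Payload 10.2 kg.
Tool frame: the origin (TCP) lies where the fingers leave the gripper's body, on its centre line; the fingertips stand 64 mm ahead of it and the grasp point (between the pads) lies 45 mm ahead of it (manip.tip_reach is the distance from the TCP to the fingertips, in m); z points along the fingers, y is the line along which they close (so a half turn about z gives the same grasp; the last joint's range is limited). The gripper opens to 88 mm and grips with 3 to 60 N. Pads are 18 mm wide; open, the fingers measure 123 mm over their backs; the gripper's body (75 mm by 187 mm) begins 45 mm behind the grasp point.
Start: joints at [-79.893, 17.928, 85.812, -0, 76.261, -12.8], TCP at [0.204, -0.484, 0.303] pointing down, gripper open.
Joint ranges: [-168.41, 168.41], [-55.51, 124.54], [10.69, 146.95], [-70.63, 250.63], [1, 178], [-165.06, 165.06]. Speed limits (degrees/s): [136.94, 136.94, 172.46, 180, 180, 180].

## Interface

Orientations are given as [roll, pitch, yaw] about the fixed x, y, z axes, in that order (R = Rz(yaw) Ry(pitch) Rx(roll)).
In Python, from cell import state, capture, manip gives the robot as it stands. The module is installed in compiled form; this text tells all that it offers.
- The arm moves only by the tool servo_tool, never from a script. Its argument "targets" is a list of rows, each a list of 3 entries, a list of its own where there are three numbers: the opening, from 0 (shut) to 1 (fully open), then the shift along the tool's x, y, z each as a share of 50 mm, from -1 to 1, then the turn about the tool's z as a share of 0.15 rad, from -1 to 1. A call has 1 to 5 rows; each row shifts and turns the commanded pose from where the row before left it, along the tool's axes as they then stand; what a row does not reach is not made up. A row lasts 1/8 s, in which the tool goes at most 62.5 mm and 10.7 degrees, less where a joint would pass 70% of its speed; a pose out of reach is approached as far as the arm can. A call with a number of a shift or a turn outside -1 to 1 is refused whole. A call with a gripper value outside its range is refused whole. The fingers move at their own pace and stop on an object; "grip_force" is the grip in N (left out, the last holds). Time passes only in rows, so rows that do not move let the fingers close. It gives the time, the measured TCP pose, the force, the opening and the grip force at its end, in the units of the state.
- state(): the state, without advancing time (a new reading comes with each control period).
- capture(name): name is "scene" or "side" or "wrist"; returns a dict with "image" (384x512x3 uint8, blue, green, red), "intrinsics" (3x3 intrinsics, pixels), "dist_coeffs" ([k1, k2, p1, p2, k3] as OpenCV has them; the pictures are not rectified), "R" (3x3) and "t" (3): a world point X has camera coordinates R X + t. Camera axes: x right, y down, z forward; pixel columns grow to the right and rows downward; lengths in m; the calibration is good to about 2 mm. A picture is of the moment at which its call begins. There is no depth.
- manip.close_job(): hands the job in; it is judged then, once.
The state is a dict: "time": time; "joints": joint angles; "joint_velocities": joint speeds; "joint_torque": joint torques, N m; "ee_pos": TCP position; "eef_rot": TCP orientation; "contact_force": force on the tool from outside, world axes, zero at the start; "ft_torque": the same for the moment, N m; "opening": finger opening in m; "grip_force": force on a finger pad.
Only numpy, scipy, OpenCV 4.12 (cv2) and the standard library are available. Lean on these libraries where they do the work, as an engineer would, in place of code of your own. Each camera call takes 0.05 s, during which the arm holds its last target. There are 200 camera calls.

## Task

Lay the long aluminium bar flat in the bed of the jig, crosswise between the two rails and in front of the stops. Then push the clamp carriage against it, all the way home until its spring plunger clicks over the ridge, and last slide the carriage's bolt fully into its keeper. Leave the short bar and the other things on the table where they lie.

Things in the scene. Friction and masses are not known exactly. Their poses are not given: they have to be found in the camera images.
- jig: Strip jig fixed to the table: plywood board 180 x 250 x 12 mm, x -75 to 105, y -125 to 125 in its frame. Origin at table height z = 0; +x is the way the carriage closes (away from the robot), +y (left) the way the bolt is thrown. Board top at z = 12 mm. Two steel rails 10 mm high run along x, inner faces at y = -68 and 68, outer faces at -80 and 80.
- bed (a point): On the board's top where the bar may be laid, at jig x = 55, y = 0, z = 12 mm; jig axes. The bed is the bare board between rails, carriage and stops. Stops: steel, 16 mm high, 15 deep, 24 wide, near faces at jig x = 75, centred at y = -50 and 50, open between. The bed is 74 to 90 mm long (x) with the carriage open, 19.5 when home; the carriage pushes the bar up to the stops.
- bar: The long bar: plain aluminium, square section, 120 x 18 x 18 mm, about 0.1 kg, loose on the table to the left or the right of the jig. Origin at the centre of its underside; x along its length, z up. Its centre is 9 mm above its origin.
- short_bar: A similar but shorter aluminium bar, 75 x 18 x 18 mm, on the other side of the jig; not needed. Origin at the centre of its underside, x along its length.
- carriage (a joint): Clamp carriage along jig +x, m: 0 open, 0.070 home at its end stop; starts at 0 to 0.015. Aluminium block 45 mm deep, top 30 mm above the table, front face at jig x = -14.5 mm + value. Under 1 N friction, stays where left. From about 0.057 the plunger climbs the ridge (about 6 N, more if fast); past about 0.067 it drops behind it, draws the carriage to 0.070 and holds it.
- ridge (a point): Top of the detent ridge: a low steel bar across the board at jig x = 27, y = -107 to -89, 3 mm high. The carriage's spring plunger, an upright 8 mm steel pin on a roller, at its right end (jig x = -37 mm + joint carriage, y = -98, top 47 mm above the table), rides over it; keep the fingers off the pin.
- grip_top (a point): Centre of the top of the carriage's black upright grip block: 20 mm along jig x, 24 mm along jig y, 28 mm tall above the carriage's top; this point is 58 mm above the table. Jig axes. At jig x = -37 mm + joint carriage, y = -35. Pinch it along jig y or push its -x face.
- bolt (a joint): Steel barrel bolt on the carriage, m along jig +y: 0 drawn back, 0.026 fully thrown; starts at 0 to 0.004. About 1 N friction, stays where left. Round bar of 10 mm lying along jig y on the carriage, axis 36.5 mm above the table, tip at jig y = 92 mm + value. It enters the keeper only when the carriage is home; thrown earlier it hits the keeper or stops the carriage.
- knob_top (a point): Centre of the top of the bolt's upright knob: 14 mm diameter, top 60 mm above the table, free for 18 mm above the bolt's bar (30 mm beside the bar). At jig x = -37 mm + joint carriage, y = 35 mm + joint bolt. Pinch it along jig x or push it from its -y side. The barrel guide on the carriage (top 45 mm above the table) lies at jig y = 74 to 92.
- keeper (a point): Centre of the keeper's opening on the jig's left edge, at jig x = 33, y = 106, 36.5 mm above the table: two steel cheeks 16 mm long in y, 15 mm apart in x, with a strap over the top (top 50 mm above the table).
- tape: Ring of white plastic, a bystander, 68 mm outer diameter, 16 mm high, loose; origin at the centre of its underside.
- tweezers: Brass tweezers, a bystander, 115 mm long, 8 mm high, loose; origin on the table at the middle, x along them.
- bowl: White ceramic bowl, a bystander, 100 mm diameter, 45 mm high, loose; origin at the centre of its underside.
- brush: Flat paint brush with a wooden handle, about 200 mm long, a bystander, lying loose beyond the jig on the right; x along it.
Mind the look-alikes: they are no part of the job. Leave any blue look-alike of the bar alone.

How it is judged:
By the outcome, as a careful person would: the job done as asked, in the order asked, and still so for the second after the job is handed in, with the robot touching nothing.
It also fails if it takes over 61 s, if anything falls off the work surface, if the arm or the gripper's body presses on something with over 40 N, if the wrist force passes 120 N, or if a joint passes its speed limit or range.

## Working session

There is one attempt and no reset: what is moved stays moved. The work goes in short steps, Python scripts to look and compute and a tool call to move; the robot and the scene stay as the last step left them, time stands still between calls to the robot, and variables do not carry over. Pictures are saved under pics/ and viewed, at most 10 in all, crops included, and the job is handed in when it is done.

Besides the shell and the picture viewer there is one more tool, called after "Call:" as name(argument=value, ...) on one line, values as JSON. servo_tool: Moves the arm, as the interface text tells. Its arguments: {"type":"object","properties":{"targets":{"type":"array","items":{"type":"array"}},"grip_force":{"type":"number"}},"required":["targets"]}

```bash
mkdir -p pics; cat > h.py <<'E'
import numpy as np, cv2
from cell import state, capture, manip
def ray(c,uv):
    p=cv2.undistortPoints(np.array([[uv]],float),np.array(c["intrinsics"]),np.array(c["dist_coeffs"]))[0,0]
    R=np.array(c["R"]);t=np.array(c["t"]);return -R.T@t, R.T@np.array([p[0],p[1],1])
def onz(c,uv,z):
    o,d=ray(c,uv);return o+d*(z-o[2])/d[2]
def proj(c,X):
    R=np.array(c["R"]);r,_=cv2.Rodrigues(R)
    return cv2.projectPoints(np.array(X,float).reshape(-1,1,3),r,np.array(c["t"],float),np.array(c["intrinsics"]),np.array(c["dist_coeffs"]))[0][:,0]
E
python3 - <<'E'
from h import *
import pickle
s=state();print(s)
cs={n:capture(n) for n in("scene","side","wrist")}
pickle.dump(cs,open("c0.pkl","wb"))
for n,c in cs.items():
    o,d=ray(c,(256,192));print(n,o.round(3),onz(c,(256,192),0).round(3))
cv2.imwrite("pics/scene0.png",cv2.resize(cs["scene"]["image"],(800,600)))
cv2.imwrite("pics/side0.png",cv2.resize(cs["side"]["image"],(800,600)))
E
```

```text
{'time': 0.0, 'joints': array([-7.98923527e+01,  1.79585178e+01,  8.58530608e+01, -9.28017067e-05,
        7.62597249e+01, -1.27993236e+01]), 'joint_velocities': array([-0.09141736,  0.11950562,  0.02966816, -0.03192134, -0.00855503,
       -0.01072484]), 'joint_torque': array([ 9.64148821e-04, -4.02202964e+01, -2.52273721e+01,  6.95275096e-02,
        3.52104928e-02, -1.14059892e-04]), 'ee_pos': array([ 0.20431338, -0.48343921,  0.30217552]), 'eef_rot': array([-1.79930448e+02, -1.57084909e-02,  2.29069835e+01]), 'contact_force': array([-0.39038498, -0.04380453, -0.49450943]), 'ft_torque': array([ 0.03523157, -0.02904985, -0.03397734]), 'grip_force': 0.0, 'opening': 0.08831970146611923}
scene [ 0.851 -0.568  0.809] [0.429 0.061 0.   ]
side [0.404 0.626 0.885] [ 0.506 -0.048  0.   ]
wrist [ 0.266 -0.456  0.384] [ 0.17  -0.497  0.   ]
```

View pics/scene0.png

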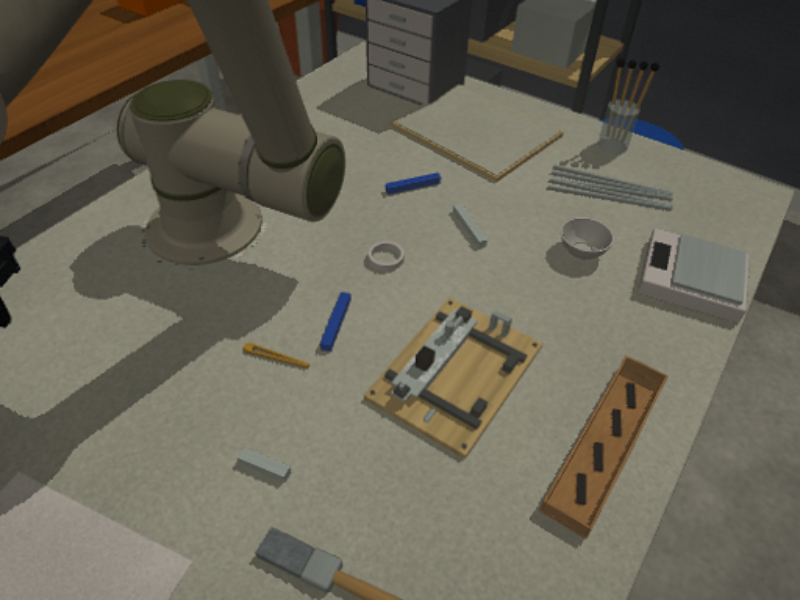

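View pics/side0.png

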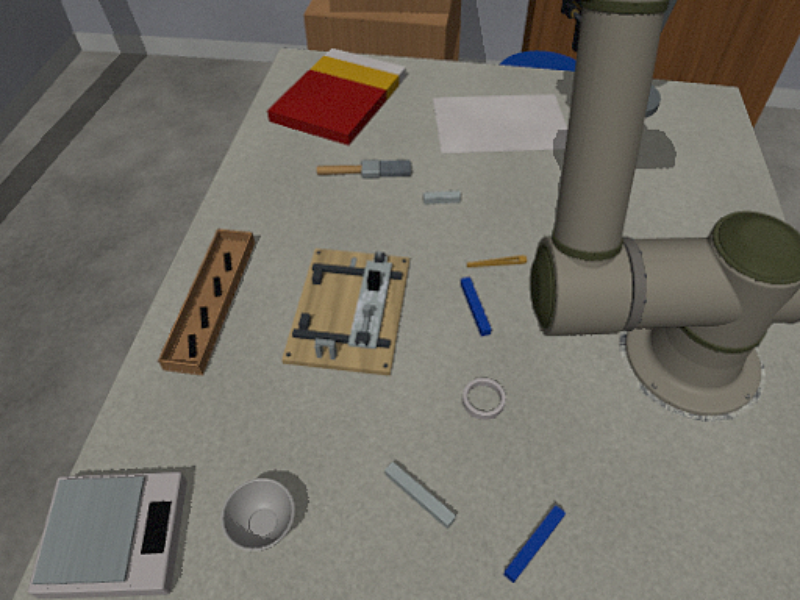

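The scene picture shows the jig at (455,375) and the side picture at (350,310). There are four bar-like candidates, given as side-picture pixels (800x600):
- Grey bar at (420,492), left of the jig.
- Grey bar at (442,197), right of the jig and shorter.
- Blue bars at (475,306) and (535,542), which are look-alikes.

The left grey bar fits: it is plain aluminium and the longer of the two. Next I measure and confirm it in a crop.

```bash
cat > m.py <<'E'
from h import *
import pickle
cs=pickle.load(open("c0.pkl","rb"))
k=1.5625
def rect(c,m,z):
    n=cv2.findContours(m,cv2.RETR_EXTERNAL,cv2.CHAIN_APPROX_NONE)[0]
    n=max(n,key=cv2.contourArea)[:,0]
    P=np.array([onz(c,p,z)[:2] for p in n.astype(float)])
    r=cv2.minAreaRect((P*1000).astype(np.float32));return r
for n,jc,bc,sc in(("scene",(455,375),(469,225),(262,465)),("side",(350,310),(420,492),(442,197))):
    c=cs[n];im=c["image"];hsv=cv2.cvtColor(im,cv2.COLOR_BGR2HSV)
    yy,xx=np.mgrid[:384,:512]
    near=lambda p,r:((xx-p[0]/k)**2+(yy-p[1]/k)**2<r*r)
    wood=((hsv[...,0]>8)&(hsv[...,0]<26)&(hsv[...,1]>85)&near(jc,68)).astype(np.uint8)
    wood=cv2.morphologyEx(wood,cv2.MORPH_OPEN,np.ones((2,2)))
    pts=np.argwhere(wood)[:,::-1].astype(float)
    P=np.array([onz(c,p,0.012)[:2] for p in pts])
    print(n,"board",cv2.minAreaRect((P*1000).astype(np.float32)))
    for nm,p in(("bar",bc),("short",sc)):
        q=im[int(p[1]/k),int(p[0]/k)];print(nm,"bgr",q,"hsv",hsv[int(p[1]/k),int(p[0]/k)],"table",im[int(p[1]/k)+20,int(p[0]/k)-15],hsv[int(p[1]/k)+20,int(p[0]/k)-15])
        b=((im[...,0].astype(int)-im[...,2]>0)&near(p,38)).astype(np.uint8)
        b=cv2.morphologyEx(b,cv2.MORPH_OPEN,np.ones((2,2)))
        print(nm,b.sum(),rect(c,b,0.018))
c=cs["side"]["image"]
a=cv2.resize(c[280:350,220:320],(800,560),interpolation=cv2.INTER_NEAREST)
cv2.imwrite("pics/bar.png",a)
a=cv2.resize(c[150:245,175:270],(600,600),interpolation=cv2.INTER_CUBIC)
cv2.imwrite("pics/jig.png",a)
E
python3 m.py
```

```text
scene board ((595.2550048828125, -20.887855529785156), (180.4780731201172, 254.66177368164062), 0.40130165219306946)
bar bgr [128 137 131] hsv [ 50  17 137] table [115 133 135] [ 27  38 135]
bar 36 ((308.6549987792969, 370.8875732421875), (19.123918533325195, 41.38642501831055), 2.8233325481414795)
short bgr [128 137 131] hsv [ 50  17 137] table [116 134 136] [ 27  38 136]Traceback (most recent call last):
  File "m.py", line 23, in <module>
    print(nm,b.sum(),rect(c,b,0.018))
                     ~~~~^^^^^^^^^^^
  File "m.py", line 7, in rect
    n=max(n,key=cv2.contourArea)[:,0]
      ~~~^^^^^^^^^^^^^^^^^^^^^^^
ValueError: max() iterable argument is empty
```

```bash
sed -i 's/b=((im\[...,0\].*/b=((hsv[...,0]>36)\&(hsv[...,1]<70)\&(hsv[...,2]>60)\&near(p,45)).astype(np.uint8)/' m.py; sed -i 's/ m=max/m=max/; s/print(nm,"bgr".*$/pass/; s/q=im.*;pass/pass/' m.py
python3 m.py
```

```text
scene board ((595.2550048828125, -20.887855529785156), (180.4780731201172, 254.66177368164062), 0.40130165219306946)
bar 227 ((435.7173156738281, 289.69793701171875), (26.47989845275879, 129.50186157226562), 55.771854400634766)
short 390 ((465.82672119140625, -319.4320373535156), (78.8764877319336, 23.826087951660156), 12.375021934509277)
side board ((587.4154663085938, -9.4058837890625), (179.40052795410156, 253.17910766601562), 0.3804674446582794)
bar 568 ((425.3353576660156, 305.4116516113281), (24.476926803588867, 122.317626953125), 55.33998107910156)
short 383 ((564.7384643554688, -378.33172607421875), (68.86611938476562, 50.0777473449707), 8.132766723632812)
```

View pics/bar.png

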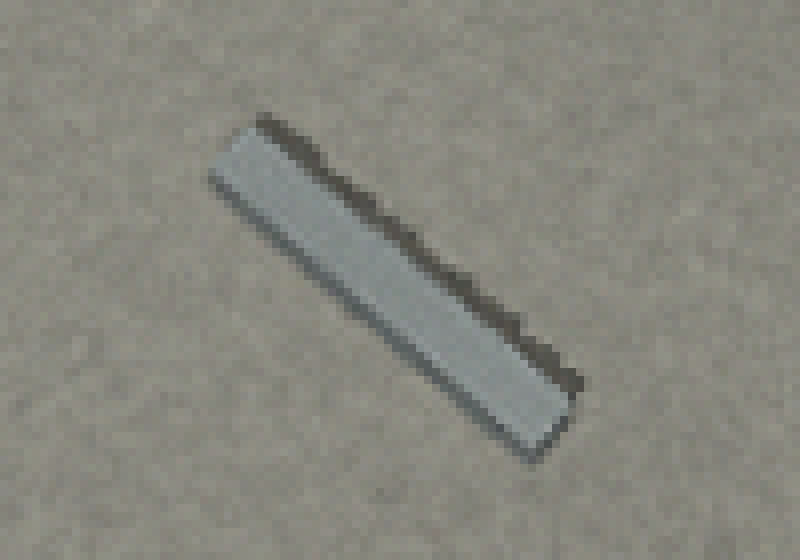

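View pics/jig.png

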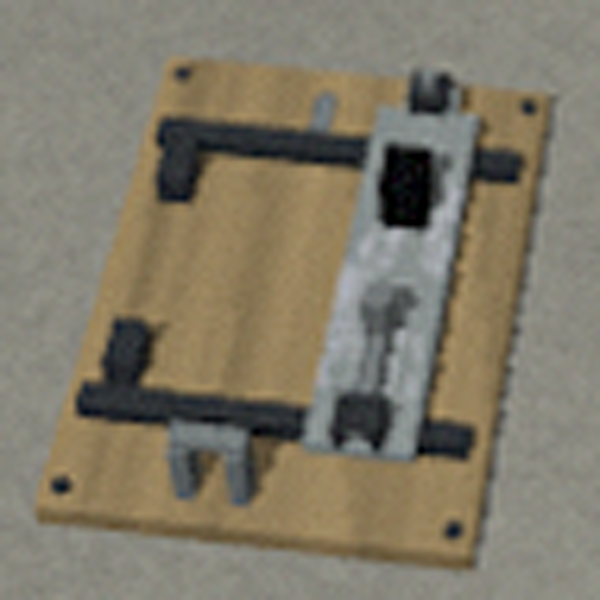

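The bar crop shows the plain grey long bar, with its top face from (210,170) to (575,400) in the crop. The jig crop shows the carriage open, the grip at (408,187), the knob at (388,300) and the keeper at (210,460). The two views include the side faces, so I average them and then refine with the wrist camera from close by.

```bash
cat > plan.py <<'E'
from h import *
def plan(x,y,z,yaw,op,vmax=.048,s=None):
    s=s or state();p=np.array(s["ee_pos"]);a=s["eef_rot"][2]
    T=np.array([x,y,z]);d=(yaw-a+180)%360-180
    n=max(int(np.ceil(np.linalg.norm(T-p)/vmax)),int(np.ceil(abs(d)/8.5)),1)
    rows=[];ang=a;q=p.copy()
    for i in range(n):
        w=p+(T-p)*(i+1)/n-q
        c,t=np.cos(np.radians(ang)),np.sin(np.radians(ang))
        r=np.round(np.array([w[0]*c+w[1]*t,w[0]*t-w[1]*c,-w[2]])/.05,2)
        q=q+.05*np.array([c*r[0]+t*r[1],t*r[0]-c*r[1],-r[2]])
        tn=round(float(np.clip(-np.radians(a+d*(i+1)/n-ang)/.15,-1,1)),2);ang-=np.degrees(tn*.15)
        rows.append([op,[float(v) for v in r],tn])
    for i in range(0,n,5):print(rows[i:i+5])
E
python3 -c "
from plan import *
plan(.43,.298,.25,145.5,1)"
```

```text
[[1, [0.6, -0.74, 0.06], -0.84], [1, [0.69, -0.67, 0.06], -0.84], [1, [0.77, -0.56, 0.06], -0.84], [1, [0.84, -0.47, 0.07], -0.84], [1, [0.88, -0.36, 0.06], -0.84]]
[[1, [0.93, -0.25, 0.06], -0.83], [1, [0.95, -0.13, 0.06], -0.84], [1, [0.95, -0.01, 0.06], -0.84], [1, [0.95, 0.11, 0.06], -0.84], [1, [0.93, 0.24, 0.07], -0.84]]
[[1, [0.9, 0.34, 0.06], -0.84], [1, [0.84, 0.45, 0.06], -0.84], [1, [0.78, 0.56, 0.06], -0.84], [1, [0.7, 0.65, 0.06], -0.84], [1, [0.61, 0.73, 0.06], -0.84]]
[[1, [0.52, 0.81, 0.06], -0.83], [1, [0.42, 0.86, 0.07], -0.84]]
```

Call:
servo_tool(targets=[[1,[0.6,-0.74,0.06],-0.84],[1,[0.69,-0.67,0.06],-0.84],[1,[0.77,-0.56,0.06],-0.84],[1,[0.84,-0.47,0.07],-0.84],[1,[0.88,-0.36,0.06],-0.84]])

```text
time: 0.78
ee_pos: [0.2709, -0.2524, 0.287]
eef_rot: [-180.0, -0.0, 59.2]
contact_force: [0.1, -0.2, -0.4]
opening: 0.0882
grip_force: 0.0
```

Call:
servo_tool(targets=[[1,[0.93,-0.25,0.06],-0.83],[1,[0.95,-0.13,0.06],-0.84],[1,[0.95,-0.01,0.06],-0.84],[1,[0.95,0.11,0.06],-0.84],[1,[0.93,0.24,0.07],-0.84]])

```text
time: 1.4
ee_pos: [0.3374, -0.0225, 0.2718]
eef_rot: [180.0, 0.0, 95.2]
contact_force: [0.4, -1.1, 0.4]
opening: 0.088
grip_force: 0.0
```

Call:
servo_tool(targets=[[1,[0.9,0.34,0.06],-0.84],[1,[0.84,0.45,0.06],-0.84],[1,[0.78,0.56,0.06],-0.84],[1,[0.7,0.65,0.06],-0.84],[1,[0.61,0.73,0.06],-0.84]])

```text
time: 2.02
ee_pos: [0.4036, 0.2075, 0.2565]
eef_rot: [-180.0, 0.0, 131.4]
contact_force: [0.1, -0.4, -0.2]
opening: 0.088
grip_force: 0.0
```

Call:
servo_tool(targets=[[1,[0.52,0.81,0.06],-0.83],[1,[0.42,0.86,0.07],-0.84],[1,[0,0,0],0]])

```text
time: 2.4
ee_pos: [0.4298, 0.3, 0.2493]
eef_rot: [-180.0, -0.0, 145.7]
contact_force: [-0.1, -0.7, -0.7]
opening: 0.088
grip_force: 0.0
```

```bash
python3 - <<'E'
from h import *
s=state();print(s["time"],s["ee_pos"],s["eef_rot"],s["joints"].round(1))
c=capture("wrist");im=c["image"];hsv=cv2.cvtColor(im,cv2.COLOR_BGR2HSV)
import pickle;pickle.dump(c,open("w1.pkl","wb"))
b=((hsv[...,0]>36)&(hsv[...,1]<70)&(hsv[...,2]>60)).astype(np.uint8)
b=cv2.morphologyEx(b,cv2.MORPH_OPEN,np.ones((3,3)))
for n in cv2.findContours(b,cv2.RETR_EXTERNAL,cv2.CHAIN_APPROX_NONE)[0]:
    if cv2.contourArea(n)>300:
        P=np.array([onz(c,p,.018)[:2] for p in n[:,0].astype(float)])
        print(cv2.contourArea(n),n[:,0].mean(0),cv2.minAreaRect((P*1000).astype(np.float32)))
cv2.imwrite("pics/w1.png",im)
E
```

```text
2.4 [0.42975926 0.2999879  0.24925038] [-1.79950067e+02 -4.68638094e-02  1.45683060e+02] [ 22.1  20.6  90.5   0.   69.  -33.6]
1417.5 [254.81165919 174.27802691] ((427.4177551269531, 300.64385986328125), (17.487089157104492, 118.62938690185547), 56.05043411254883)
528.5 [474.37704918 159.01092896] ((561.280029296875, 533.58642578125), (146.57891845703125, 7.370450019836426), 20.08142852783203)
878.5 [486.06113537 141.11353712] ((542.6929931640625, 554.4321899414062), (125.12894439697266, 20.300012588500977), 16.511674880981445)
319.5 [490.70588235 110.24369748] ((516.8936767578125, 572.9646606445312), (86.04341888427734, 7.408874988555908), 16.9445858001709)
```

View pics/w1.png

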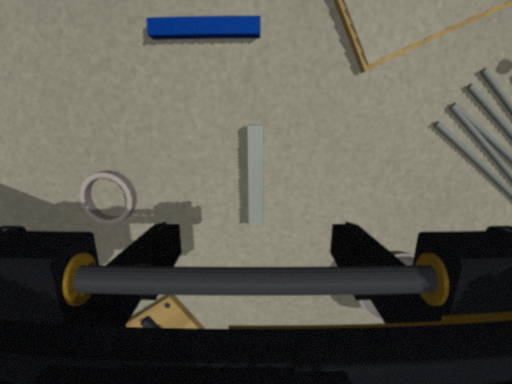

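The wrist picture shows the long bar upright at (255,174), with the tape at (108,197) well clear of the fingers. The bar centre is (427.4, 300.6) mm with its axis at 146.05°.

```bash
python3 -c "
from plan import *
plan(.4274,.3006,.068,146.05,1)"
```

```text
[[1, [0.01, 0.0, 0.91], -0.01], [1, [0.02, 0.0, 0.9], -0.02], [1, [0.01, 0.01, 0.91], -0.01], [1, [0.02, -0.0, 0.91], -0.02]]
```

Call:
servo_tool(targets=[[1,[0.02,0,0.9],-0.02],[1,[0.02,0,0.9],-0.02],[0.6,[0.02,0,0.9],-0.02],[0.5,[0,0,0.7],0],[0.4,[0,0,0.23],0]], grip_force=25)

```text
time: 3.08
ee_pos: [0.4268, 0.2986, 0.0675]
eef_rot: [-179.9, -0.1, 145.9]
contact_force: [-0.7, 0.0, -0.2]
opening: 0.0601
grip_force: 0.0
```

Call:
servo_tool(targets=[[0,[0,0,0],0],[0,[0,0,0],0],[0,[0,0,0],0],[0,[0,0,0],0]])

```text
time: 3.58
ee_pos: [0.4276, 0.2998, 0.0693]
eef_rot: [179.9, 0.0, 146.0]
contact_force: [-0.2, 0.3, -0.1]
opening: 0.0202
grip_force: 0.0
```

Call:
servo_tool(targets=[[0,[0,0,0],0],[0,[0,0,0],0],[0,[0,0,-0.3],0],[0,[0,0,-0.7],0]])

```text
time: 4.08
ee_pos: [0.4268, 0.2994, 0.1189]
eef_rot: [-179.9, -0.1, 146.0]
contact_force: [-0.3, 0.0, -1.2]
opening: 0.0175
grip_force: 25.0
```

```bash
python3 -c "
from plan import *
s=state();print(s['opening'],s['grip_force'],s['contact_force'])
plan(.59,-.17,.29,90.4,0)"
```

```text
0.017521238165241648 24.999766051769257 [-0.3019638   0.04392695 -1.23292074]
[[0, [-0.72, -0.54, -0.31], 0.59], [0, [-0.77, -0.48, -0.31], 0.59], [0, [-0.81, -0.4, -0.31], 0.58], [0, [-0.84, -0.34, -0.31], 0.59], [0, [-0.86, -0.25, -0.32], 0.59]]
[[0, [-0.89, -0.18, -0.31], 0.59], [0, [-0.9, -0.11, -0.31], 0.59], [0, [-0.9, -0.02, -0.31], 0.58], [0, [-0.9, 0.06, -0.31], 0.59], [0, [-0.9, 0.14, -0.31], 0.59]]
[[0, [-0.87, 0.21, -0.31], 0.59]]
```

Call:
servo_tool(targets=[[0,[-0.72,-0.54,-0.31],0.59],[0,[-0.77,-0.48,-0.31],0.59],[0,[-0.81,-0.4,-0.31],0.58],[0,[-0.84,-0.34,-0.31],0.59],[0,[-0.86,-0.25,-0.32],0.59]])

```text
time: 4.7
ee_pos: [0.5017, 0.0852, 0.198]
eef_rot: [180.0, 0.0, 120.5]
contact_force: [-0.0, 0.2, -1.0]
opening: 0.0182
grip_force: 25.0
```

Call:
servo_tool(targets=[[0,[-0.89,-0.18,-0.31],0.59],[0,[-0.9,-0.11,-0.31],0.59],[0,[-0.9,-0.02,-0.31],0.58],[0,[-0.9,0.06,-0.31],0.59],[0,[-0.9,0.14,-0.31],0.59]])

```text
time: 5.32
ee_pos: [0.5761, -0.1285, 0.2755]
eef_rot: [180.0, 0.0, 95.3]
contact_force: [-0.3, -0.3, -0.8]
opening: 0.0175
grip_force: 25.0
```

Call:
servo_tool(targets=[[0,[-0.87,0.21,-0.31],0.59],[0,[0,0,0],0],[0,[0,0,0],0]])

```text
time: 5.7
ee_pos: [0.5903, -0.1689, 0.2897]
eef_rot: [-180.0, -0.0, 90.4]
contact_force: [0.1, 1.1, -1.7]
opening: 0.0177
grip_force: 25.0
```

```bash
python3 - <<'E'
from h import *
import pickle
s=state();print(s["time"],s["ee_pos"],s["eef_rot"],s["opening"])
c=capture("wrist");im=c["image"];hsv=cv2.cvtColor(im,cv2.COLOR_BGR2HSV)
pickle.dump(c,open("w2.pkl","wb"))
w=((hsv[...,0]>8)&(hsv[...,0]<26)&(hsv[...,1]>85)).astype(np.uint8)
w=cv2.morphologyEx(w,cv2.MORPH_OPEN,np.ones((3,3)))
n,l,st,_=cv2.connectedComponentsWithStats(w)
for i in range(1,n):
    if st[i,4]>500:
        pts=np.argwhere(l==i)[:,::-1].astype(float)
        P=np.array([onz(c,p,.012)[:2] for p in pts]);print(st[i],cv2.minAreaRect((P*1000).astype(np.float32)))
cv2.imwrite("pics/w2.png",cv2.resize(im,(800,600),interpolation=cv2.INTER_CUBIC))
E
```

```text
5.7 [ 0.59025233 -0.1688599   0.28968196] [-1.79958010e+02 -3.72451211e-02  9.04176411e+01] 0.01773592222894203
[ 183    0   54  151 3208] ((532.677734375, -51.617431640625), (61.09287643432617, 178.68801879882812), 0.5131816864013672)
[  238     0    96   151 10984] ((623.9950561523438, -50.79655456542969), (115.3256607055664, 178.9305419921875), 0.21200796961784363)
[ 411    0   86  161 9724] ((843.2787475585938, -49.066322326660156), (90.64900207519531, 203.63180541992188), 0.07796081155538559)
[ 40 151  75  28 554] ((344.26629638671875, -161.45730590820312), (116.34852600097656, 16.588470458984375), 12.677849769592285)
[191 253  16  57 535] ((503.59124755859375, -339.9209289550781), (99.1005859375, 21.43550682067871), 84.49047088623047)
[305 254  15  56 521] ((677.2245483398438, -339.2855529785156), (20.678855895996094, 97.56791687011719), 5.148419380187988)
[  91  317  320   13 1839] ((582.58837890625, -416.2223815917969), (526.2263793945312, 21.24782943725586), 0.4777469038963318)
```

View pics/w2.png

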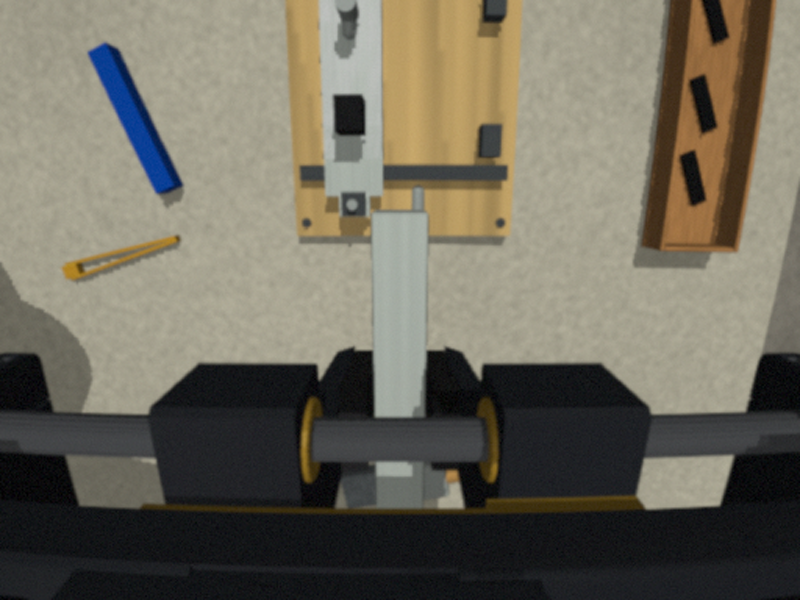

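The wrist picture shows the bar held straight, with the board edges at columns 293 and 518. The carriage's front edge is at column 383, the grip top at (349,115), the pin at (352,205) and the ridge at (418,197).

```bash
python3 - <<'E'
from plan import *
import pickle
c=pickle.load(open("w2.pkl","rb"));k=1.5625
f=lambda u,v,z:onz(c,(u/k,v/k),z)[:2].round(4)
print("front",f(383,60,.03),f(383,150,.03),"pin",f(352,205,.047),"ridge",f(418,190,.015),"grip mid",f(349,115,.056),"rail ends",f(300,173,.022),f(507,173,.022),"stop",f(491,127,.028),"screws",f(307,223,.012),f(500,222,.012))
o=np.array([.5767,-.0152]);a=np.radians(.35)
R=np.array([[np.cos(a),-np.sin(a)],[np.sin(a),np.cos(a)]])
b=o+R@[50,0] if 0 else o+R@np.array([.050,0]);print(b)
plan(b[0],b[1],.25,90.35,0)
E
```

```text
front [ 0.5765 -0.0104] [ 0.5765 -0.0742] pin [ 0.5539 -0.115 ] ridge [ 0.6044 -0.104 ] grip mid [ 0.5539 -0.0529] rail ends [ 0.5103 -0.0912] [ 0.6746 -0.0899] stop [ 0.6587 -0.0563] screws [ 0.512  -0.1314] [ 0.6738 -0.1293]
[ 0.62669907 -0.01489457]
[[0, [0.77, 0.19, 0.2], 0.0], [0, [0.76, 0.19, 0.2], 0.01], [0, [0.77, 0.18, 0.19], -0.0], [0, [0.77, 0.19, 0.2], 0.0]]
```

```bash
python3 -c "
from plan import *
plan(.6217,-.016,.15,90.35,0)"
```

```text
[[0, [0.61, 0.13, 0.56], 0.0], [0, [0.61, 0.13, 0.56], 0.0], [0, [0.61, 0.13, 0.56], 0.01], [0, [0.61, 0.13, 0.55], -0.0], [0, [0.6, 0.13, 0.56], 0.0]]
```

Call:
servo_tool(targets=[[0,[0.61,0.13,0.56],0],[0,[0.61,0.13,0.56],0],[0,[0.61,0.13,0.56],0],[0,[0.61,0.13,0.56],0],[0,[0.6,0.13,0.56],0]])

```text
time: 6.38
ee_pos: [0.6217, -0.015, 0.149]
eef_rot: [-180.0, -0.0, 90.5]
contact_force: [0.1, -0.5, -1.6]
opening: 0.0178
grip_force: 25.0
```

Call:
servo_tool(targets=[[0,[0,0,0],0],[0,[0,0,0.5],0],[0,[0,0,0.5],0],[0,[0,0,0],0]])

```text
time: 6.88
ee_pos: [0.6215, -0.0176, 0.0994]
eef_rot: [-179.9, -0.0, 90.4]
contact_force: [-0.4, 0.3, -0.1]
opening: 0.0182
grip_force: 25.0
```

Call:
servo_tool(targets=[[0,[0.02,0,0.2],0],[0,[0,0,0.1],0],[0,[0,0,0.04],0],[0,[0,0,0],0]])

```text
time: 7.38
ee_pos: [0.6222, -0.0163, 0.0829]
eef_rot: [180.0, 0.0, 90.4]
contact_force: [-0.7, 0.1, -0.4]
opening: 0.0176
grip_force: 25.0
```

Call:
servo_tool(targets=[[0,[0,0,0.02],0],[0,[0,0,0.02],0],[0,[0,0,0],0]])

```text
time: 7.75
ee_pos: [0.6222, -0.0163, 0.0813]
eef_rot: [180.0, 0.0, 90.4]
contact_force: [-2.0, -0.0, 3.6]
opening: 0.018
grip_force: 25.0
```

Call:
servo_tool(targets=[[0.3,[0,0,0],0],[0.35,[0,0,0],0],[0.35,[0,0,0],0],[0.35,[0,0,-0.3],0],[0.35,[0,0,-0.7],0]])

```text
time: 8.38
ee_pos: [0.6217, -0.0162, 0.131]
eef_rot: [-179.9, -0.0, 90.4]
contact_force: [0.2, 0.9, -0.1]
opening: 0.031
grip_force: 0.0
```

Call:
servo_tool(targets=[[0.35,[0,0,-0.9],0],[0.35,[0,0,-0.9],0],[0.35,[0,0,0],0]])

```text
time: 8.75
ee_pos: [0.6232, -0.0164, 0.2255]
eef_rot: [179.6, 0.1, 90.4]
contact_force: [-0.5, 0.7, 0.1]
opening: 0.0308
grip_force: 0.0
```

```bash
python3 - <<'E'
from h import *
import pickle
c=capture("side");pickle.dump(c,open("s3.pkl","wb"));print(state()["ee_pos"])
im=c["image"]
cv2.imwrite("pics/s3.png",cv2.resize(im[140:250,150:290],(760,597),interpolation=cv2.INTER_CUBIC))
E
```

```text
[ 0.62242697 -0.0163051   0.22284558]
```

View pics/s3.png

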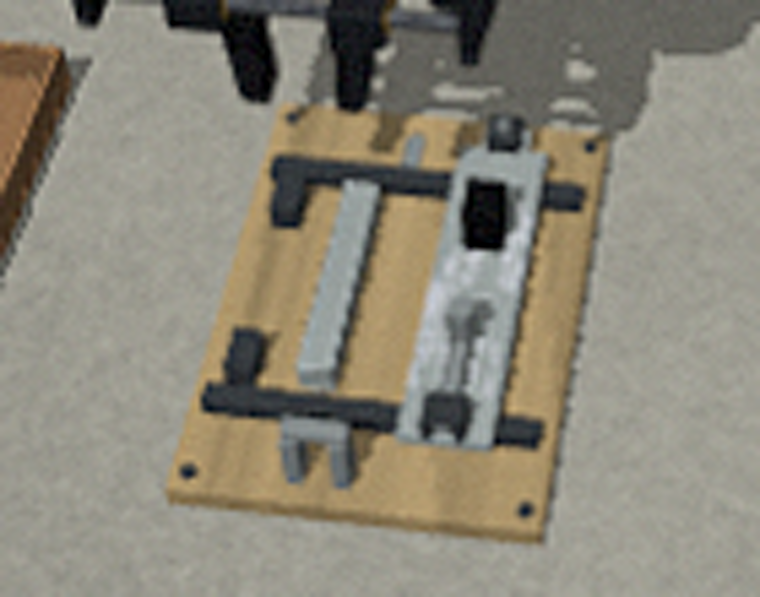

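The bar lies flat across the bed between the rails, at (340,280) in the crop, clear of the carriage and stops. Next I push the grip from its -x side with closed fingers.

```bash
python3 -c "
from plan import *
plan(.510,-.0515,.17,90.35,0)"
```

```text
[[0, [-0.23, -0.75, 0.35], 0.0], [0, [-0.23, -0.75, 0.35], 0.0], [0, [-0.23, -0.75, 0.36], 0.0]]
```

Call:
servo_tool(targets=[[0,[-0.23,-0.75,0.35],0],[0,[-0.23,-0.75,0.35],0],[0,[-0.23,-0.75,0.36],0],[0,[0,0,0.7],0],[0,[0,0,0.66],0]], grip_force=40)

```text
time: 9.43
ee_pos: [0.509, -0.0515, 0.0983]
eef_rot: [-179.9, -0.0, 90.3]
contact_force: [-0.2, 0.3, 0.4]
opening: -0.0
grip_force: 0.0
```

Call:
servo_tool(targets=[[0,[0,0,0],0],[0,[0,0,0],0]])

```text
time: 9.68
ee_pos: [0.5102, -0.0515, 0.1005]
eef_rot: [180.0, 0.0, 90.4]
contact_force: [0.2, 0.8, 0.5]
opening: 0.0005
grip_force: 0.0
```

Call:
servo_tool(targets=[[0,[0,0.2,0.02],0],[0,[0,0.2,0],0],[0,[0,0.2,0],0],[0,[0,0.2,0],0]])

```text
time: 10.18
ee_pos: [0.5506, -0.0512, 0.0988]
eef_rot: [180.0, 0.0, 90.4]
contact_force: [0.1, -1.0, 1.0]
opening: 0.0005
grip_force: 0.6
```

Call:
servo_tool(targets=[[0,[0,0.15,0],0],[0,[0,0.1,0],0],[0,[0,0.1,0],0],[0,[0,0,0],0]])

```text
time: 10.68
ee_pos: [0.5676, -0.0511, 0.0987]
eef_rot: [180.0, 0.0, 90.4]
contact_force: [0.2, -0.4, -0.1]
opening: 0.0008
grip_force: 0.0
```

Call:
servo_tool(targets=[[0,[0,0.1,0],0],[0,[0,0.08,0],0],[0,[0,0,0],0]])

```text
time: 11.05
ee_pos: [0.5765, -0.051, 0.0986]
eef_rot: [-180.0, -0.0, 90.4]
contact_force: [-1.3, -0.3, 0.1]
opening: 0.0004
grip_force: 0.7
```

```bash
python3 - <<'E'
from h import *
c=capture("side");print(state()["ee_pos"],state()["contact_force"])
im=c["image"]
cv2.imwrite("pics/s4.png",cv2.resize(im[140:250,150:290],(760,597),interpolation=cv2.INTER_CUBIC))
E
```

```text
[ 0.57641474 -0.05104478  0.09863482] [-1.91114213  0.09313559 -0.31248648]
```

View pics/s4.png

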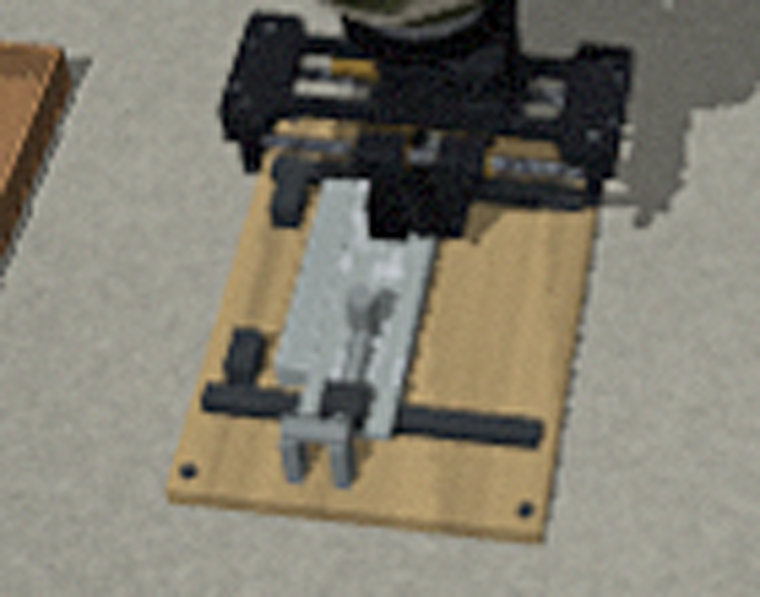

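The carriage is pushing the bar, with its front at (310,280), and the stops are just ahead. I keep going slowly over the ridge.

Call:
servo_tool(targets=[[0,[0,0.05,0],0],[0,[0,0.05,0],0],[0,[0,0.05,0],0],[0,[0,0,0],0]])

```text
time: 11.6
ee_pos: [0.5842, -0.0511, 0.0988]
eef_rot: [180.0, 0.0, 90.4]
contact_force: [0.3, -0.1, 0.7]
opening: 0.0007
grip_force: 0.0
```

Call:
servo_tool(targets=[[0,[0,0.05,0],0],[0,[0,0.03,0],0],[0,[0,0,0],0]])

```text
time: 11.98
ee_pos: [0.5856, -0.051, 0.0987]
eef_rot: [-179.5, -0.0, 90.4]
contact_force: [-19.2, -1.9, 11.8]
opening: 0.0005
grip_force: 10.0
```

Call:
servo_tool(targets=[[0,[0,-0.2,0],0],[0,[0,-0.2,-0.2],0],[0,[0,0,-0.8],0],[0,[0,0,-0.7],0],[0,[0,0,0],0]])

```text
time: 12.6
ee_pos: [0.5686, -0.0513, 0.1869]
eef_rot: [179.7, 0.1, 90.4]
contact_force: [-0.0, 0.8, -0.4]
opening: 0.0004
grip_force: 0.0
```

```bash
python3 - <<'E'
from plan import *
c=capture("side");im=c["image"]
cv2.imwrite("pics/s5.png",cv2.resize(im[140:250,150:290],(760,597),interpolation=cv2.INTER_CUBIC))
plan(.6097,-.013,.17,90.35,0)
E
```

```text
[[0, [0.38, 0.42, 0.15], 0.0], [0, [0.38, 0.42, 0.15], 0.0]]
```

View pics/s5.png

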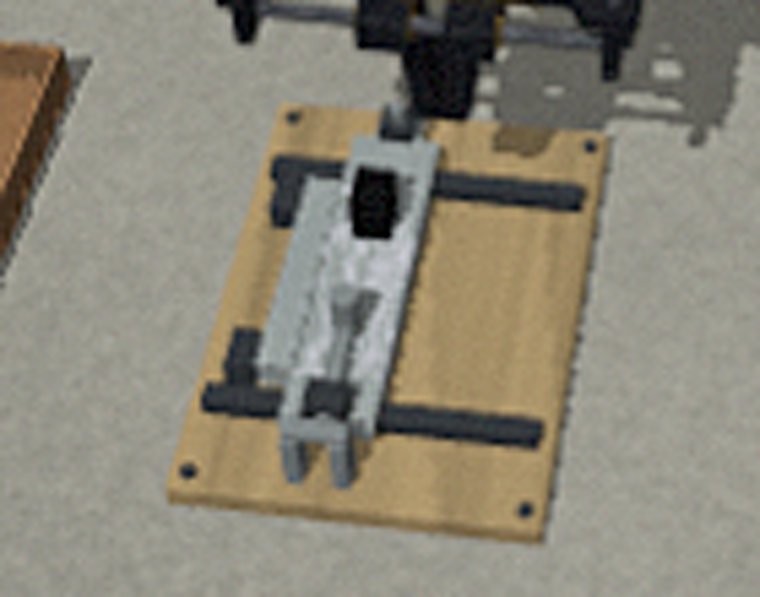

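The carriage is home against the bar, the bar is at the stops, and the bolt lines up with the keeper at (318,450). Now the bolt.

Call:
servo_tool(targets=[[0,[0.38,0.42,0.15],0],[0,[0.38,0.42,0.15],0],[0,[0,0,0.6],0],[0,[0,0,0.58],0],[0,[0,0,0],0]])

```text
time: 13.28
ee_pos: [0.6082, -0.0126, 0.107]
eef_rot: [-179.7, -0.1, 90.4]
contact_force: [-0.6, -0.6, -0.2]
opening: 0.0003
grip_force: 0.0
```

Call:
servo_tool(targets=[[0,[0,0,0],0]])

```text
time: 13.4
ee_pos: [0.6098, -0.013, 0.1104]
eef_rot: [180.0, 0.0, 90.4]
contact_force: [0.5, -0.4, 0.6]
opening: 0.0005
grip_force: 0.0
```

Call:
servo_tool(targets=[[0,[0.2,0,0],0],[0,[0.2,0,0],0],[0,[0.15,0,0],0],[0,[0.15,0,0],0],[0,[0,0,0],0]])

```text
time: 14.02
ee_pos: [0.6093, 0.0229, 0.1097]
eef_rot: [-180.0, -0.0, 90.4]
contact_force: [0.3, 0.2, 0.1]
opening: 0.0005
grip_force: 0.0
```

Call:
servo_tool(targets=[[0,[0.05,0,0],0],[0,[0.03,0,0],0],[0,[0,0,0],0]])

```text
time: 14.4
ee_pos: [0.6093, 0.0261, 0.1096]
eef_rot: [-180.0, -0.0, 90.4]
contact_force: [-0.7, 0.0, 0.3]
opening: 0.0005
grip_force: 0.2
```

Call:
servo_tool(targets=[[0,[0.04,0,0],0],[0,[0.03,0,0],0],[0,[0,0,0],0]])

```text
time: 14.78
ee_pos: [0.6093, 0.0287, 0.1096]
eef_rot: [-180.0, 0.1, 90.4]
contact_force: [-0.6, -7.4, -1.5]
opening: 0.0004
grip_force: 3.7
```

Call:
servo_tool(targets=[[0,[0.02,0,0],0],[0,[0.02,0,0],0],[0,[0,0,0],0]])

```text
time: 15.15
ee_pos: [0.6093, 0.0291, 0.1096]
eef_rot: [-180.0, 0.2, 90.4]
contact_force: [-1.0, -15.8, -1.8]
opening: 0.0006
grip_force: 8.1
```

Call:
servo_tool(targets=[[0,[-0.15,0,0],0],[0,[-0.2,0,0],0],[0,[0,0,-0.6],0],[0,[0,0,-0.9],0],[0,[-0.9,0,-0.3],0]])

```text
time: 15.78
ee_pos: [0.6104, -0.0296, 0.2027]
eef_rot: [179.7, 0.0, 90.6]
contact_force: [-0.6, -0.0, -0.4]
opening: 0.0001
grip_force: 0.0
```

Call:
servo_tool(targets=[[0,[-0.9,0,-0.3],0],[0,[-0.9,0,0],0],[0,[0,0,0],0]])

```text
time: 16.15
ee_pos: [0.6101, -0.1236, 0.2147]
eef_rot: [180.0, 0.0, 90.2]
contact_force: [-0.2, -0.4, -0.4]
opening: 0.0001
grip_force: 0.0
```

```bash
python3 - <<'E'
from h import *
c=capture("side");im=c["image"];a=cv2.resize(im[140:250,150:290],(760,597),interpolation=cv2.INTER_CUBIC)
o=np.array([.5767,-.016])
for n,(x,y,z) in dict(knob26=(33,61,60),knob20=(33,55,60),knob0=(33,35,60),grip=(33,-35,58),tip=(33,118,36.5)).items():
    p=proj(c,[[o[0]+x/1e3,o[1]+y/1e3,z/1e3]])[0];print(n,((p-[150,140])*5.43).round())
cv2.imwrite("pics/s6.png",a)
E
```

```text
knob26 [327. 336.]
knob20 [330. 326.]
knob0 [339. 292.]
grip [369. 184.]
tip [306. 464.]
```

View pics/s6.png

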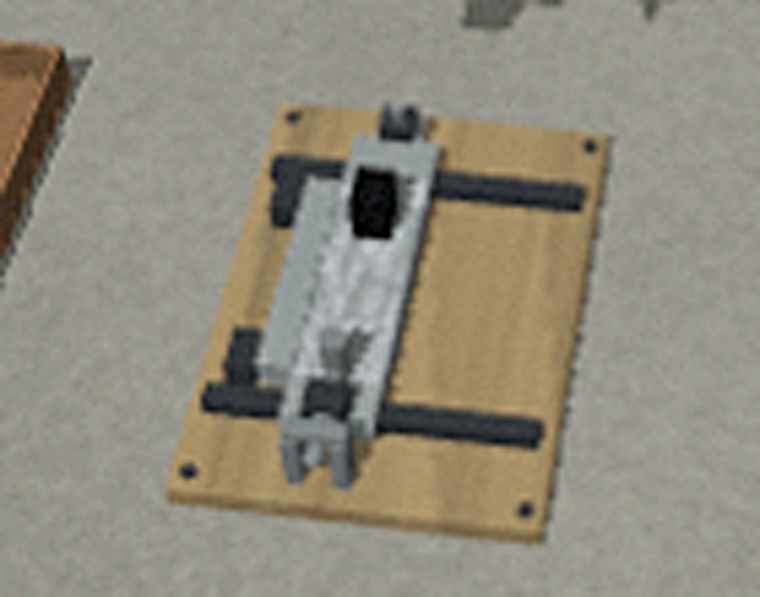

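The knob has moved to about (333,340), which matches the fully thrown prediction of (327,336). The bolt tip shows between the keeper cheeks at (315,455), and the carriage and bar are home.

```bash
python3 -c "
from cell import manip
print(manip.close_job())"
```

```text
the job is handed in; nothing more can be done
None
```

The job is handed in: the long bar lies in the bed against the stops, the carriage is home behind the ridge, and the bolt was pushed to its end stop in the keeper, finishing at about 16 s of the 61 s; no verdict was returned.

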